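# Set the pram wheel's valve to twelve o'clock

### The job

The craft club is making a clock from a pram wheel that sits on a sloping stand: push its spokes round with a fingertip until the valve stem is straight up, at the very top of the wheel directly uphill of the hub. Take at least two separate pushes, drawing the finger well out of the wheel between them, and push gently: do not grip the wheel, press on the valve stem, lift or shift the stand, or disturb the other things on the table. Leave the wheel at rest and come away from it.

Things in the scene. Friction and masses are not known exactly. Their poses are not given: they have to be found in the camera images.
- stand: Loose wooden stand, about 3 kg: plywood base 250 x 200 x 16 mm, and a post carrying the wheel's axle from behind. Origin on the table under the hub. z is up, x level, +y the level direction in which the wheel slopes uphill (its face looks to -y and up). The wheel's plane is fixed at 30 degrees from horizontal; straight uphill in it is cos30 y + sin30 z.
- wheel: Grey plastic pram wheel with black tyre, 280 mm across, tyre 34 mm thick. Origin at the hub's centre, 140 mm above the table; z is the axle, out of the face; +y points from hub to valve. Five spokes, 12 mm wide, 14 mm deep, evenly spaced, run from the hub (44 mm across, 11 mm proud of the plane) to the rim (inner radius 104 mm); the valve is midway between two: spokes at 36, 108, 180, 252, 324 degrees from it.
- hub (a point): Centre of the hub, on the wheel's axis and in the wheel's plane. The wheel turns freely either way without limit against steady friction of 0.13 N m (about 2 N at mid-spoke) and stays where it is left. It starts with the valve 95 to 180 degrees from the top, either way round. Behind the spokes, beyond 35 mm from the axis, a finger may reach 20 mm past the plane without meeting the stand.
- valve: The valve stem, a rod 10 to 12 mm thick that sticks 36 mm inwards from the rim towards the hub, black rubber with a brass cap, in the wheel's plane. Fixed to the wheel. Origin at its root on the rim, 104 mm from the hub's centre.
- twelve (a point): Point fixed to the stand at the top of the rim, 104 mm straight uphill of the hub's centre (nothing is seen there): the valve's origin lies here when the valve is straight up.
- tape_roll: Bystander, leave alone: a roll of masking tape lying flat, 100 mm across, 24 mm high. Origin at the centre of its underside.
- stamp: Bystander, leave alone: a wooden hand stamp, 50 x 35 x 73 mm. Origin at the centre of its underside.
- glue: Bystander, leave alone: a white glue bottle, 44 mm across, 110 mm high. Origin at the centre of its underside.
- mug: Bystander, leave alone: a white mug, 80 mm across, 92 mm high. Origin at the centre of its underside.
- ink_pads: Bystander, leave alone: two black ink pads stacked as one piece, 80 x 61 x 37 mm. Origin at the centre of its underside.
- glasses_case: Bystander, leave alone: a brown spectacle case, 160 x 65 x 42 mm. Origin at the centre of its underside.
- craft_box: Bystander, leave alone: a small closed card box, 104 x 79 x 46 mm. Origin at the centre of its underside.

How it is judged:
By the outcome, as a careful person would: the job done as asked, in the order asked, and still so for the second after the job is handed in, with the robot touching nothing.
It also fails if it takes over 70 s, if anything falls off the work surface, if the arm or the gripper's body presses on something with over 40 N, if the wrist force passes 120 N, or if a joint passes its speed limit or range.

### The arm

A 6-joint arm with a two-finger parallel gripper is mounted at the origin on the work surface. World frame = base frame: x ahead of the robot, y to its left, z up, the work surface at z = 0. Lengths are in m, angles in rad, forces in N, time in s.
With the tool pointing down it reaches from about 0.275 to 0.85 m from the base axis. Payload 19 kg.
Tool frame: the origin (TCP) lies at the very end of the fingers, on their centre line; the grasp point (between the pads) lies behind it (manip.pinch_z is the z of the grasp point in the tool frame, in m); z points along the fingers, y is the line along which they close (so a half turn about z gives the same grasp; the last joint's range is limited). The gripper opens to 85 mm and grips with 20 to 120 N. Pads are 22 mm wide; open, the fingers measure 114 mm over their backs; the gripper's body (76 mm by 85 mm) begins 54 mm behind the grasp point. The pads swing forward as they close: fully open they stand 13 mm farther back than shut.
Start: joints at [-1.456, 0.15, 1.437, -0, 1.554, -0.134], TCP at [0.142, -0.557, 0.231] pointing down, gripper open.
Joint ranges: [-2.8, 2.8], [-0.68, 2.1], [0.12, 2.68], [-1.39, 4.53], [0.16, 2.79], [-2.81, 2.81]. Speed limits (rad/s): [1.89, 1.89, 2.22, 3.01, 3.01, 3.01].

### API

Orientations are given as [roll, pitch, yaw] about the fixed x, y, z axes, in that order (R = Rz(yaw) Ry(pitch) Rx(roll)).
In Python, from station import manip gives the robot as it stands.
- The arm moves only by the tool servo_tool, never from a script. Its argument "deltas" is text: rows parted by semicolons, each of 4 numbers parted by spaces: the shift along the tool's x, y, z in mm, then the turn about the tool's z in rad. A call has 1 to 20 rows; each row is the pose to reach, as a shift and turn from the pose commanded when the call began, along the tool's axes at that moment; what a row does not reach only later rows make up. A row lasts 1/8 s, in which the tool goes at most 62.5 mm and 10.7 degrees, less where a joint would pass 70% of its speed; a pose out of reach is approached as far as the arm can. A call with a gripper value outside its range is refused whole. "hand" is the opening, from -1 (shut) to 1 (fully open), set as the call begins (left out, the last holds). The fingers move at their own pace and stop on an object; "squeeze" is the grip in N (left out, the last holds). Time passes only in rows, so rows that repeat a pose let the fingers close. It gives the time, the measured TCP pose, the force, the opening and the grip force at its end, in the units of the state.
- manip.observe(): the state, without advancing time (a new reading comes with each control period).
- manip.grab_frame(name): name is "side" or "top"; returns the picture (480x640x3 uint8, red, green, blue); there is no depth.
- manip.camera_model(name): a dict with "fx", "fy", "cx", "cy" (pixels), "origin" and "orientation" of the camera in the world. Camera axes: x right, y up, looking along -z (the intrinsics and any distortion apply to the point x, -y, -z); pixel columns grow to the right and rows downward; lengths in m; the calibration is good to about 2 mm. A picture is of the moment at which its call begins. camera_model takes no time and is no camera call.
- manip.job_done(): hands the job in; it is judged then, once.
The state is a dict: "t": time; "joints": joint angles; "joint_velocities": joint speeds; "joint_efforts": joint torques, N m; "ee_pos": TCP position; "tcp_rot": TCP orientation; "force": force on the tool from outside, world axes, zero at the start; "ft_torque": the same for the moment, N m; "gripper_width": finger opening in m; "gripper_force": force on a finger pad.
Only numpy, scipy, OpenCV 4.12 (cv2) and the standard library are available. Lean on these libraries where they do the work, as an engineer would, in place of code of your own. Each camera call takes 0.05 s, during which the arm holds its last target. There are 200 camera calls.

## Working session

There is one attempt and no reset: what is moved stays moved. The work goes in short steps, Python scripts to look and compute and a tool call to move; the robot and the scene stay as the last step left them, time stands still between calls to the robot, and variables do not carry over. Pictures are saved under pics/ and viewed, at most 10 in all, crops included, and the job is handed in when it is done.

Besides the shell and the picture viewer there is one more tool, called after "Emit:" as name(argument=value, ...) on one line, values as JSON. servo_tool: Moves the arm, as the interface text tells. Its arguments: {"type":"object","properties":{"deltas":{"type":"string"},"hand":{"type":"number"},"squeeze":{"type":"number"}},"required":["deltas"]}

```bash
mkdir -p pics; ls; python3 - <<'E'
from station import manip
import cv2
for n in("side","top"):
    f=manip.grab_frame(n); cv2.imwrite(f"pics/{n}0.png",f[:,:,::-1]); print(manip.camera_model(n))
print(manip.observe(), manip.pinch_z)
E
```

```text
pics
{'fx': 601.1823305327908, 'fy': 601.1823305327908, 'cx': 316.71367872688535, 'cy': 241.67037109242312, 'origin': array([-0.27323316,  1.33714682,  1.11622379]), 'orientation': array([ 1.02468563,  0.00524842, -2.5789689 ])}
{'fx': 452.64737805085616, 'fy': 452.64737805085616, 'cx': 319.7219560441733, 'cy': 238.24813674579732, 'origin': array([ 0.37141031, -0.004839  ,  1.27144462]), 'orientation': array([ 0.19393581,  0.00580511, -1.57702253])}
{'t': 0.1, 'joints': array([-1.45598995e+00,  1.50915589e-01,  1.43794529e+00,  1.08546574e-05,
        1.55382700e+00, -1.34008445e-01]), 'joint_velocities': array([-1.22555063e-03,  6.92477044e-05, -1.54467707e-03, -8.03819576e-04,
       -1.41888926e-04,  7.12444980e-04]), 'joint_efforts': array([ 6.44378713e-03, -7.14378262e+01, -5.71794856e+01, -1.67096773e-04,
        7.18107156e-03, -3.47259254e-05]), 'ee_pos': array([ 0.14155019, -0.55707067,  0.23075826]), 'tcp_rot': array([-3.14050869e+00, -1.57086688e-04,  2.48814545e-01]), 'force': array([ 0.15813609, -0.70578846,  0.13671889]), 'ft_torque': array([ 0.01923151, -0.02997855,  0.0183573 ]), 'gripper_force': 0.0, 'gripper_width': 0.08541199458352304} -0.0187
```

View pics/side0.png

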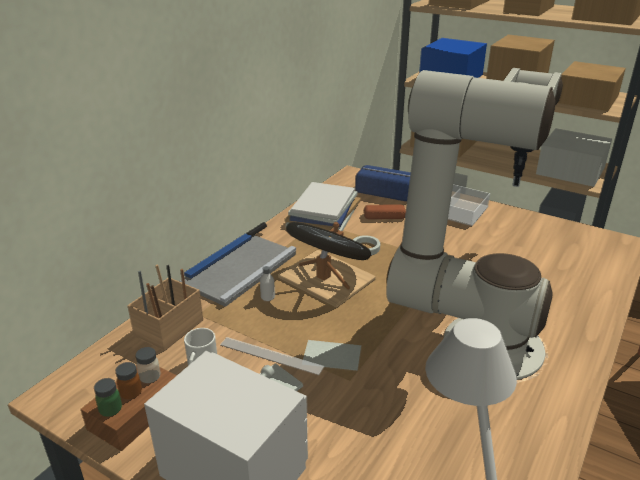

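View pics/top0.png

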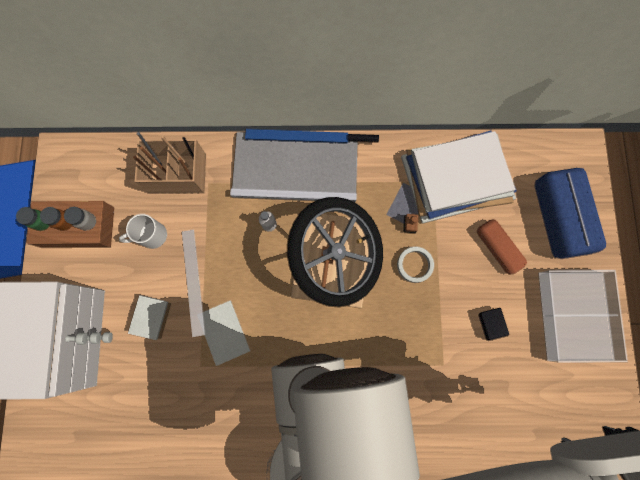

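```bash
python3 - <<'E'
import cv2
f=cv2.imread("pics/top0.png"); cv2.imwrite("pics/topc.png",cv2.resize(f[185:320,240:440],None,fx=4,fy=4,interpolation=cv2.INTER_CUBIC))
E
```

```text
(no output)
```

View pics/topc.png

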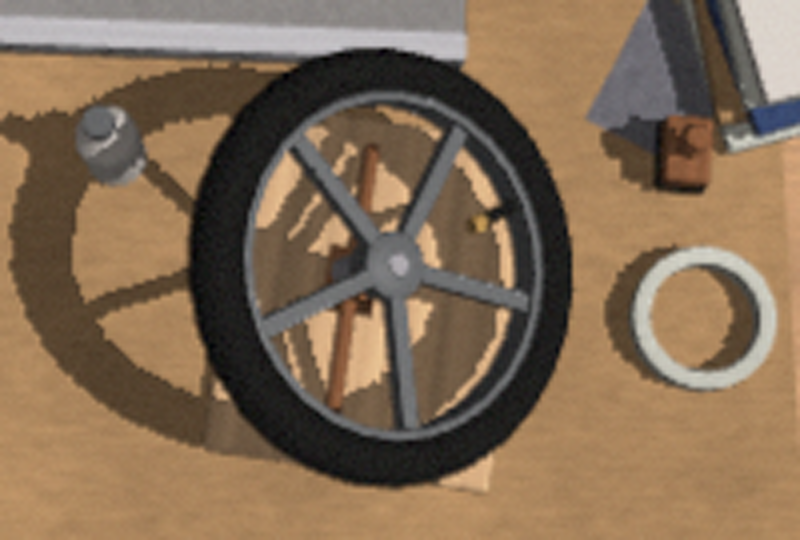

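```bash
cat > h.py <<'E'
import numpy as np, cv2
from scipy.spatial.transform import Rotation as Ro
from scipy.optimize import least_squares
from station import manip
def rays(n,px):
    c=manip.camera_model(n); px=np.atleast_2d(px).astype(float)
    d=np.c_[(px[:,0]-c['cx'])/c['fx'],-(px[:,1]-c['cy'])/c['fy'],-np.ones(len(px))]
    d=d@Ro.from_euler('xyz',c['orientation']).as_matrix().T
    return c['origin'],d/np.linalg.norm(d,axis=1)[:,None]
def axes(psi):  # columns: right, uphill, normal ; psi = heading of uphill
    u=np.array([np.cos(psi),np.sin(psi),0]); X=np.array([u[1],-u[0],0])
    U=np.cos(np.pi/6)*u+[0,0,.5]; return np.c_[X,U,np.cross(X,U)]
def onplane(n,px,hub,A,h=0):
    o,d=rays(n,px); N=A[:,2]; s=((hub+h*N-o)@N)/(d@N)
    return (o+s[:,None]*d-hub)@A
def tyre(f,box,thr=45):
    x0,y0,x1,y1=box; m=np.zeros(f.shape[:2],np.uint8)
    m[y0:y1,x0:x1]=(f[y0:y1,x0:x1].max(2)<thr)*255
    cs,_=cv2.findContours(m,cv2.RETR_EXTERNAL,cv2.CHAIN_APPROX_NONE)
    c=max(cs,key=cv2.contourArea); return cv2.convexHull(c)[:,0,:],m
E
cat > fit.py <<'E'
from h import *
P={}
for n,b in(("top",(280,190,390,312)),("side",(278,215,378,266))):
    f=cv2.imread(f"pics/{n}0.png"); P[n],m=tyre(f,b)
    print(n,len(P[n]),P[n].min(0),P[n].max(0),cv2.fitEllipse(P[n]))
t=np.linspace(0,2*np.pi,360); C=np.c_[np.cos(t),np.sin(t),0*t]*.123
def res(p,keys=("top","side")):
    hub=np.array([p[0],p[1],.14]); Q=hub+C@axes(p[2]).T; r=[]
    for n in keys:
        o,d=rays(n,P[n]); v=Q-o
        r.append(np.sqrt((v*v).sum(1)[None]-(d@v.T)**2).min(1)-.0165)
    return np.concatenate(r)*1e3
for k in(("top",),("side",),("top","side")):
    s=least_squares(res,[.41,-.04,1.5],args=(k,),loss='soft_l1'); print(k,s.x,np.sqrt(np.mean(s.fun**2)))
hub=np.array([*s.x[:2],.14]);A=axes(s.x[2]); np.save('wheel.npy',s.x)
px=lambda l:[(240+u/4,185+v/4) for u,v in l]
for nm,l,h in(("hub",[(398,264)],.011),("spokes",[(300,145),(460,130),(525,300),(408,425),(265,328)],.007),("valve",[(482,222),(508,211)],0)):
    q=onplane("top",px(l),hub,A,h); print(nm,np.c_[q[:,:2]*1e3,np.degrees(np.arctan2(q[:,1],q[:,0])),np.hypot(q[:,0],q[:,1])*1e3].round(1))
E
python3 fit.py
```

```text
top 48 [287 197] [382 305] ((334.5392761230469, 251.29208374023438), (95.02500915527344, 109.08512115478516), 172.28610229492188)
side 18 [287 224] [370 259] ((328.6761474609375, 241.1494140625), (20.180341720581055, 90.60723876953125), 109.04502868652344)
('top',) [ 0.56171348 -0.04287812  1.46927251] 1.4598736463639423
('side',) [ 0.56041806 -0.04559814  1.42915472] 2.1045884653003566
('top', 'side') [ 0.56145343 -0.04296378  1.46123083] 1.707630027539482
hub [[  -1.9   -1.1 -149.1    2.2]]
spokes [[  60.1   75.    51.3   96.1]
 [  94.1  -40.6  -23.3  102.5]
 [  -7.9 -103.   -94.4  103.3]
 [-100.4  -22.1 -167.6  102.8]
 [ -55.7   85.2  123.2  101.8]]
valve [[ 38.9 -68.7 -60.5  78.9]
 [ 50.  -88.4 -60.5 101.6]]
```

```bash
cat >> h.py <<'E'
p=np.load('wheel.npy') if __import__('os').path.exists('wheel.npy') else None
def target(phi,r=.068,d=.011):  # finger pose for in-plane angle phi (deg, 90=top)
    A=axes(p[2]); a=np.radians(phi)
    P=np.array([p[0],p[1],.14])+A@[r*np.cos(a),r*np.sin(a),0]; P[2]-=d/np.cos(np.pi/6)
    return P,a+p[2]-np.pi/2
def rows(targets,pos=None,yaw=None):
    s=manip.observe(); pos=s['ee_pos'] if pos is None else np.array(pos); yaw=s['tcp_rot'][2] if yaw is None else yaw
    T=np.array([[np.cos(yaw),np.sin(yaw),0],[np.sin(yaw),-np.cos(yaw),0],[0,0,-1]])
    for P,y in targets:
        print(*(T@(P-pos)*1e3).round(0).astype(int),round(-((y-yaw+np.pi)%(2*np.pi)-np.pi),2),end='; ')
    print()
E
python3 - <<'E'
from h import *
P,y=target(13); print(P,y)
U=P.copy();U[2]=.31
rows([(U,y),(P,y)])
E
```

```text
[ 0.62876184 -0.03704089  0.13494663] 0.11732730793143187
600 -384 -79 0.13; 600 -384 96 0.13;
```

Emit:
servo_tool(deltas="0 0 -50 0; 0 0 -79 0; 50 -32 -79 0.05; 100 -64 -79 0.1; 150 -96 -79 0.13; 200 -128 -79 0.13; 250 -160 -79 0.13; 300 -192 -79 0.13; 350 -224 -79 0.13; 400 -256 -79 0.13; 450 -288 -79 0.13; 500 -320 -79 0.13; 550 -352 -79 0.13; 585 -374 -79 0.13; 600 -384 -79 0.13; 600 -384 -79 0.13; 600 -384 -79 0.13; 600 -384 -79 0.13; 600 -384 -79 0.13", hand=-1, squeeze=20)

```text
t: 2.48
ee_pos: [0.6282, -0.038, 0.3106]
tcp_rot: [3.142, -0.0, 0.118]
force: [0.1, -0.0, 0.5]
gripper_width: 0.0003
gripper_force: 0.0
```

Emit:
servo_tool(deltas="0 1 30 0; 0 1 60 0; 0 1 90 0; 0 1 115 0; 0 1 125 0; 0 1 125 0")

```text
t: 3.22
ee_pos: [0.6285, -0.0385, 0.1854]
tcp_rot: [-3.141, 0.0, 0.119]
force: [-0.2, -0.5, 1.1]
gripper_width: 0.0002
gripper_force: 0.0
```

```bash
python3 - <<'E'
from h import *
ims=[]
for n,(x0,y0,x1,y1) in(("side",(250,130,430,290)),("top",(260,170,440,330))):
    f=manip.grab_frame(n); cv2.imwrite(f"pics/{n}1.png",f[:,:,::-1]); ims.append(cv2.resize(f[y0:y1,x0:x1,::-1],(400,356),interpolation=cv2.INTER_CUBIC))
cv2.imwrite("pics/c1.png",np.hstack(ims))
print(manip.observe()['ee_pos'])
E
```

```text
[ 0.62900976 -0.03850709  0.18650675]
```

View pics/c1.png

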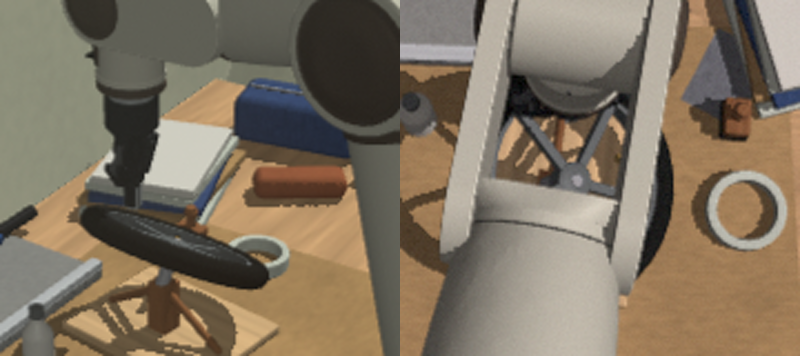

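The side crop shows the shut fingers just above the far part of the wheel. In the top crop, the two far spokes at about (530,130) and (600,130) flank the gap under the gripper, so I'll go in and push.

```bash
python3 - <<'E'
from h import *
P,y=target(13); print(P)
rows([target(13)])
rows([target(f) for f in list(range(18,98,5))+[96,97]],pos=P,yaw=y)
E
```

```text
[ 0.62876184 -0.03704089  0.13494663]
0 -1 52 0.0; 
0 -5 -3 -0.09; -1 -10 -6 -0.17; -3 -15 -8 -0.26; -5 -20 -11 -0.35; -7 -25 -13 -0.44; -10 -30 -16 -0.52; -13 -34 -18 -0.61; -17 -39 -20 -0.7; -21 -43 -21 -0.79; -26 -46 -23 -0.87; -30 -49 -24 -0.96; -35 -52 -25 -1.05; -41 -55 -26 -1.13; -46 -57 -26 -1.22; -52 -59 -26 -1.31; -58 -60 -26 -1.4; -61 -61 -26 -1.45; -62 -61 -26 -1.47;
```

Emit:
servo_tool(deltas="0 -1 20 0; 0 -1 40 0; 0 -1 50 0; 0 -1 50 0")

```text
t: 3.82
ee_pos: [0.6286, -0.0374, 0.1355]
tcp_rot: [-3.141, 0.0, 0.119]
force: [-0.2, -0.6, 0.1]
gripper_width: -0.0001
gripper_force: 0.0
```

Emit:
servo_tool(deltas="0 -5 -3 -0.09; -1 -10 -6 -0.17; -3 -15 -8 -0.26; -5 -20 -11 -0.35; -7 -25 -13 -0.44; -10 -30 -16 -0.52; -13 -34 -18 -0.61; -17 -39 -20 -0.7")

```text
t: 4.82
ee_pos: [0.6075, -0.0007, 0.1567]
tcp_rot: [3.14, -0.001, 0.822]
force: [1.4, -0.6, -1.6]
gripper_width: -0.0001
gripper_force: 1.0
```

```bash
python3 - <<'E'
from h import *
P,y=target(53); print(P,y)
rows([target(f) for f in (58,63,68,73,78,83,88,92,95,97,98)]+[target(94,d=.011)],pos=P,yaw=y)
E
```

```text
[ 0.60727418 -0.00068919  0.1544519 ] 0.8154590087291638
-1 -6 -2 -0.09; -2 -11 -3 -0.17; -3 -17 -4 -0.26; -5 -22 -5 -0.35; -8 -28 -6 -0.44; -11 -33 -7 -0.52; -14 -38 -7 -0.61; -17 -42 -7 -0.68; -19 -44 -7 -0.73; -20 -46 -7 -0.77; -21 -47 -7 -0.79; -18 -44 -7 -0.72;
```

Emit:
servo_tool(deltas="-1 -6 -2 -0.09; -2 -11 -3 -0.17; -3 -17 -4 -0.26; -5 -22 -5 -0.35; -8 -28 -6 -0.44; -11 -33 -7 -0.52; -14 -38 -7 -0.61; -17 -42 -7 -0.68; -19 -44 -7 -0.73; -20 -46 -7 -0.77; -21 -47 -7 -0.79; -18 -43 -7 -0.72; -16 -40 -7 -0.7; -16 -40 -30 -0.7; -16 -40 -60 -0.7; -16 -40 -100 -0.7; -16 -40 -140 -0.7; -16 -40 -150 -0.7; -16 -40 -150 -0.7")

```text
t: 7.2
ee_pos: [0.567, 0.0149, 0.3054]
tcp_rot: [3.141, -0.0, 1.519]
force: [0.2, 0.4, -0.6]
gripper_width: 0.0003
gripper_force: 0.0
```

```bash
python3 - <<'E'
from h import *
ims=[]
for n,(x0,y0,x1,y1) in(("side",(250,130,430,290)),("top",(260,170,440,330))):
    f=manip.grab_frame(n); cv2.imwrite(f"pics/{n}2.png",f[:,:,::-1]); ims.append(cv2.resize(f[y0:y1,x0:x1,::-1],(400,356),interpolation=cv2.INTER_CUBIC))
cv2.imwrite("pics/c2.png",np.hstack(ims))
E
```

```text
(no output)
```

View pics/c2.png

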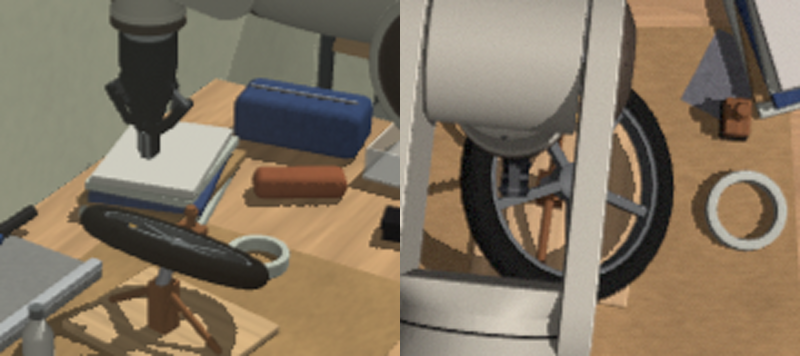

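```bash
python3 - <<'E'
from h import *
hub=np.array([p[0],p[1],.14]);A=axes(p[2])
q=onplane("top",[(371.2,265.9),(329.8,237.5),(306.4,257.8)],hub,A,.007); print(np.degrees(np.arctan2(q[:,1],q[:,0])),np.hypot(q[:,0],q[:,1]))
E
```

```text
[-102.61289069   45.67455423  110.97684872] [0.10698004 0.03979525 0.09376109]
```

```bash
python3 - <<'E'
from h import *
P,y=target(82); U=P.copy(); U[2]+=.06; print(P)
rows([(U,y),(P,y)])
rows([target(f) for f in list(range(87,170,5))+[170,172]],pos=P,yaw=y)
E
```

```text
[0.57723717 0.01396833 0.16096741]
0 11 83 0.2; 0 11 143 0.2; 
0 -6 0 -0.09; -1 -12 0 -0.17; -2 -18 0 -0.26; -4 -23 0 -0.35; -6 -29 1 -0.44; -9 -34 2 -0.52; -11 -39 3 -0.61; -15 -44 5 -0.7; -18 -48 7 -0.79; -22 -52 8 -0.87; -26 -56 10 -0.96; -31 -59 13 -1.05; -35 -62 15 -1.13; -40 -65 18 -1.22; -45 -66 20 -1.31; -50 -68 23 -1.4; -55 -69 26 -1.48; -58 -69 28 -1.54; -60 -69 29 -1.57;
```

Emit:
servo_tool(deltas="0 11 0 0.1; 0 11 40 0.2; 0 11 80 0.2; 0 11 110 0.2; 0 11 130 0.2; 0 11 143 0.2; 0 11 143 0.2")

```text
t: 8.18
ee_pos: [0.5774, 0.0145, 0.1612]
tcp_rot: [-3.14, 0.0, 1.319]
force: [-0.1, 0.2, 0.1]
gripper_width: 0.0002
gripper_force: 0.0
```

Emit:
servo_tool(deltas="0 -6 0 -0.09; -1 -12 0 -0.17; -2 -18 0 -0.26; -4 -23 0 -0.35; -6 -29 1 -0.44; -9 -34 2 -0.52; -11 -39 3 -0.61; -15 -44 5 -0.7; -18 -48 7 -0.79; -22 -52 8 -0.87; -26 -56 10 -0.96; -31 -59 13 -1.05; -35 -62 15 -1.13; -40 -65 18 -1.22; -45 -66 20 -1.31; -50 -68 23 -1.4; -53 -69 25 -1.45; -55 -69 26 -1.48; -55 -69 26 -1.48")

```text
t: 10.55
ee_pos: [0.4975, -0.0217, 0.1367]
tcp_rot: [3.141, 0.001, 2.798]
force: [0.0, -0.1, 0.3]
gripper_width: -0.0003
gripper_force: 0.3
```

```bash
python3 - <<'E'
from h import *
s=manip.observe(); y=s['tcp_rot'][2]; P=s['ee_pos']
rows([(np.array([P[0],P[1],.31]),y),(np.array([.4,-.25,.31]),y-.6),(np.array([.2,-.5,.31]),y-1.2)])
E
```

```text
0 0 -173 -0.0; 15 -248 -173 0.6; 119 -550 -173 1.2;
```

Emit:
servo_tool(deltas="0 4 0 0; 0 6 0 0; 0 6 -30 0; 0 6 -70 0; 0 6 -120 0; 0 6 -173 0; 0 -40 -173 0.1; 3 -90 -173 0.25; 7 -140 -173 0.4; 12 -200 -173 0.5; 15 -248 -173 0.6; 32 -298 -173 0.7; 49 -348 -173 0.8; 66 -398 -173 0.9; 83 -448 -173 1; 100 -498 -173 1.1; 119 -550 -173 1.2; 119 -550 -173 1.2; 119 -550 -173 1.2")

```text
t: 12.92
ee_pos: [0.2006, -0.4994, 0.3091]
tcp_rot: [3.142, -0.001, 1.599]
force: [0.6, 0.2, 0.2]
gripper_width: -0.0001
gripper_force: 0.0
```

```bash
python3 - <<'E'
from h import *
f=manip.grab_frame("top"); cv2.imwrite("pics/top3.png",f[:,:,::-1]); cv2.imwrite("pics/c3.png",cv2.resize(f[185:320,240:440,::-1],None,fx=4,fy=4,interpolation=cv2.INTER_CUBIC))
E
```

```text
(no output)
```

View pics/c3.png

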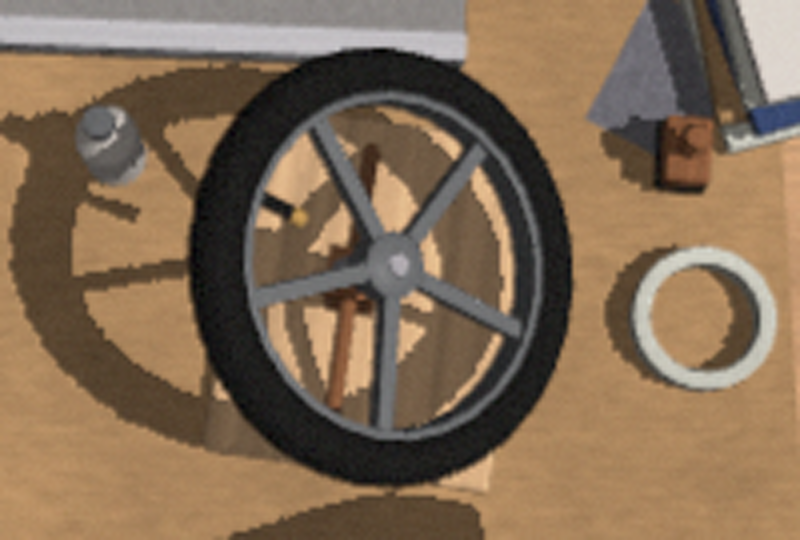

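```bash
cat > spk.py <<'E'
from h import *
def proj(n,Q):
    c=manip.camera_model(n); q=(Q-c['origin'])@Ro.from_euler('xyz',c['orientation']).as_matrix()
    return np.c_[c['cx']+c['fx']*q[:,0]/-q[:,2], c['cy']-c['fy']*q[:,1]/-q[:,2]]
def spokes(file,q=p):
    f=cv2.imread(file).astype(np.float32); A=axes(q[2]); hub=np.array([q[0],q[1],.14])
    th=np.radians(np.arange(0,360,.5)); acc=0
    for r in np.arange(.05,.092,.003):
        Q=hub+np.c_[r*np.cos(th),r*np.sin(th),0*th+.006]@A.T
        m=proj("top",Q).astype(np.float32); v=cv2.remap(f,m[None,:,0],m[None,:,1],cv2.INTER_LINEAR)[0]
        acc=acc+((v.max(1)-v.min(1)<25)&(v.max(1)>70))
    z=(acc*np.exp(5j*th)).sum(); return np.degrees(np.angle(z))/5, abs(z)/acc.sum()
if __name__=="__main__":
    for f in("pics/top0.png","pics/top3.png"):
        for dx,dy,dpsi in((0,0,0),(.001,.001,0),(0,0,.02)):
            print(f,spokes(f,p+[dx,dy,dpsi]))   # spoke angle mod 72
    hub=np.array([p[0],p[1],.14]);A=axes(p[2])
    q=onplane("top",[(240+u/4,185+v/4) for u,v in((302,215),(268,200))],hub,A); print(np.degrees(np.arctan2(q[:,1],q[:,0])))
    s=cv2.imread("pics/side0.png"); cv2.imwrite("pics/cs.png",cv2.resize(s[215:315,240:400],None,fx=5,fy=5,interpolation=cv2.INTER_CUBIC))
E
python3 spk.py
```

```text
pics/top0.png (np.float64(-22.595824537891563), np.float64(0.9429282474725968))
pics/top0.png (np.float64(-22.534993321153628), np.float64(0.9390138758954563))
pics/top0.png (np.float64(-23.750264240103476), np.float64(0.9429206682876041))
pics/top3.png (np.float64(-33.34300007354476), np.float64(0.9434136678997336))
pics/top3.png (np.float64(-33.29331176072073), np.float64(0.937363172654164))
pics/top3.png (np.float64(-34.493879647366505), np.float64(0.9415318087754316))
[73.89427479 75.24997882]
```

View pics/cs.png

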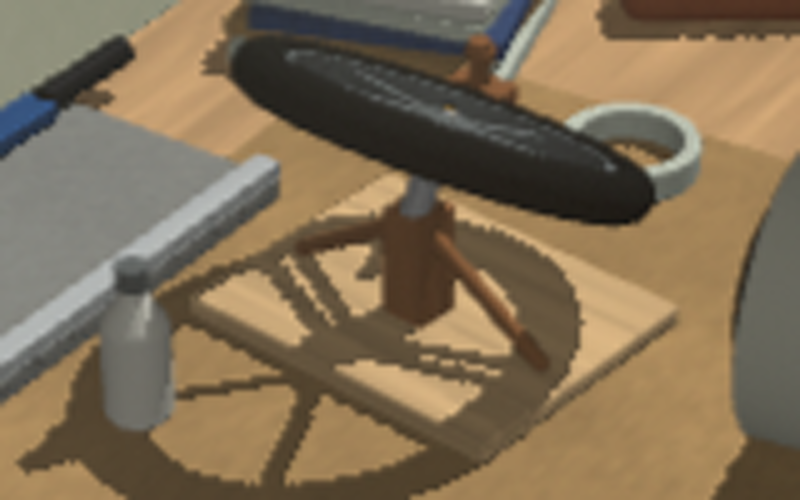

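The side crop shows the base corners on its top face at about (193,299) left, (488,449) near and (677,312) right, which gives a check on the uphill heading.

```bash
python3 - <<'E'
from h import *
o,d=rays("side",[(240+u/5,215+v/5) for u,v in((193,299),(488,449),(677,312))])
Q=o+((.016-o[2])/d[:,2])[:,None]*d; print(Q.round(4))
e=Q[1]-Q[0]; g=Q[2]-Q[1]; print(np.linalg.norm(e),np.linalg.norm(g),np.degrees(np.arctan2(e[1],e[0]))%90,np.degrees(np.arctan2(g[1],g[0]))%90, np.degrees(p[2]))
# finish push: current spoke angles 38.7+72k ; spoke to push at 182.7 -> 198
P,y=target(156); U=P.copy(); U[2]=.31; print(P,U,y)
rows([(np.array([.4,-.25,.31]),y-.6),(U,y),(P,y)])
rows([target(f) for f in (160,164,168,171,174,176,178,179,180,181,182,183)],pos=P,yaw=y)
E
```

```text
[[ 0.6921  0.0482  0.016 ]
 [ 0.4492  0.0848  0.016 ]
 [ 0.4195 -0.1034  0.016 ]]
0.24563823502662704 0.19054206414447472 81.43700165216941 81.0506244270172 83.72235956610282
[ 0.50232397 -0.01236208  0.14112734] [ 0.50232397 -0.01236208  0.31      ] 2.6131481382833233
243 206 -1 -0.41; 478 315 -1 -1.01; 478 315 168 -1.01; 
0 -4 2 -0.07; 0 -8 4 -0.14; -1 -12 7 -0.21; -1 -16 9 -0.26; -2 -18 10 -0.31; -3 -20 11 -0.35; -4 -22 13 -0.38; -4 -23 13 -0.4; -4 -24 14 -0.42; -5 -25 14 -0.44; -5 -26 15 -0.45; -6 -27 16 -0.47;
```

```bash
python3 - <<'E'
from h import *
f=cv2.imread("pics/top3.png"); cv2.imwrite("pics/cb.png",cv2.resize(f[270:315,280:375],None,fx=8,fy=8,interpolation=cv2.INTER_CUBIC))
E
```

```text
(no output)
```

View pics/cb.png

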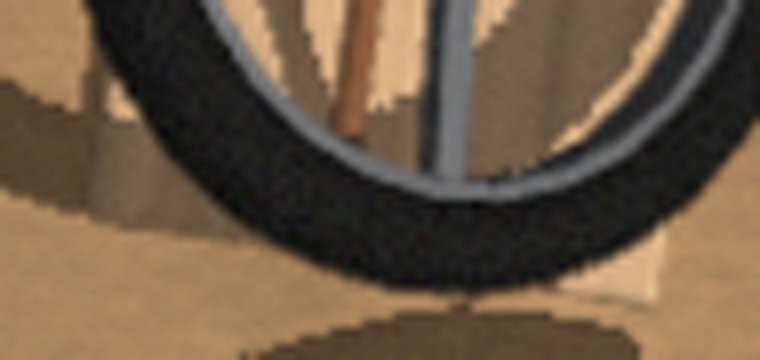

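```bash
python3 - <<'E'
from h import *
o,d=rays("top",[(280+u/8,270+v/8) for u,v in((95,216),(655,300),(552,287))])
Q=o+((.016-o[2])/d[:,2])[:,None]*d; print(Q.round(4))
for i,j in((0,1),(0,2)):
    e=Q[i]-Q[j]; print(np.linalg.norm(e),np.degrees(np.arctan2(e[1],e[0])))
E
```

```text
[[ 0.4535  0.0787  0.016 ]
 [ 0.4236 -0.1135  0.016 ]
 [ 0.4283 -0.0783  0.016 ]]
0.19452537902200928 81.16156884079315
0.15901640432838518 80.86437196960375
```

```bash
python3 - <<'E'
from h import *
p[2]=1.422; np.save('wheel.npy',p)
import spk; print(spk.spokes("pics/top3.png",p)[0]+108)
P,y=target(157); U=P.copy(); U[2]=.31; print(P,y)
rows([(np.array([.4,-.25,.31]),y-.6),(U,y),(P,y)])
rows([target(f) for f in (161,164,167,169,171,173,175,177,178,179,180,181,182)],pos=P,yaw=y)
rows([target(f) for f in (181.6,)],pos=P,yaw=y)
E
```

```text
76.96440873287959
[ 0.50296195 -0.01092851  0.14058315] 2.5913705988362006
243 206 -1 -0.39; 479 316 -1 -0.99; 479 316 169 -0.99; 
0 -4 2 -0.07; 0 -7 4 -0.12; 0 -10 6 -0.17; -1 -12 7 -0.21; -1 -14 8 -0.24; -2 -16 9 -0.28; -2 -18 10 -0.31; -3 -20 12 -0.35; -3 -21 12 -0.37; -4 -22 13 -0.38; -4 -23 13 -0.4; -4 -24 14 -0.42; -5 -25 14 -0.44; 
-5 -25 14 -0.43;
```

Emit:
servo_tool(deltas="50 42 -1 -0.08; 100 85 -1 -0.16; 150 127 -1 -0.24; 200 170 -1 -0.32; 243 206 -1 -0.39; 293 229 -1 -0.5; 343 253 -1 -0.65; 393 276 -1 -0.8; 443 299 -1 -0.9; 470 312 -1 -0.99; 479 316 -1 -0.99; 479 316 40 -0.99; 479 316 80 -0.99; 479 316 115 -0.99; 479 316 140 -0.99; 479 316 160 -0.99; 479 316 169 -0.99; 479 316 169 -0.99")

```text
t: 15.22
ee_pos: [0.5027, -0.0121, 0.1404]
tcp_rot: [-3.142, -0.0, 2.588]
force: [-0.1, 0.5, 0.4]
gripper_width: -0.0001
gripper_force: 0.0
```

Emit:
servo_tool(deltas="0 -4 2 -0.07; 0 -7 4 -0.12; 0 -10 6 -0.17; -1 -12 7 -0.21; -1 -14 8 -0.24; -2 -16 9 -0.28; -2 -18 10 -0.31; -3 -20 12 -0.35; -3 -21 12 -0.37; -4 -22 13 -0.38; -4 -23 13 -0.4; -4 -24 14 -0.42; -5 -25 14 -0.44; -5 -25 14 -0.44; -5 -25 14 -0.44")

```text
t: 17.1
ee_pos: [0.4939, -0.0359, 0.1262]
tcp_rot: [3.142, -0.0, 3.029]
force: [-0.3, 0.4, -0.3]
gripper_width: -0.0001
gripper_force: 0.4
```

```bash
python3 - <<'E'
from h import *
s=manip.observe(); y=s['tcp_rot'][2]; P=s['ee_pos']; print(P,y,s['force'])
rows([(np.array([P[0],P[1],.31]),y),(np.array([.4,-.25,.31]),y-.6),(np.array([.2,-.5,.31]),y-1.2)])
E
```

```text
[ 0.49391054 -0.03590277  0.12622843] 3.0285506839268614 [-0.32132292  0.42119789 -0.30944766]
0 0 -184 -0.0; 69 -223 -184 0.6; 240 -494 -184 1.2;
```

Emit:
servo_tool(deltas="0 3 0 0; 0 6 0 0; 0 6 0 0; 0 6 -40 0; 0 6 -90 0; 0 6 -140 0; 0 6 -184 0; 12 -40 -184 0.1; 28 -90 -184 0.25; 44 -140 -184 0.4; 58 -185 -184 0.5; 69 -223 -184 0.6; 95 -265 -184 0.7; 121 -306 -184 0.8; 147 -348 -184 0.9; 174 -390 -184 1; 200 -431 -184 1.1; 226 -472 -184 1.2; 240 -494 -184 1.2; 240 -494 -184 1.2")

```text
t: 19.6
ee_pos: [0.1988, -0.5007, 0.3097]
tcp_rot: [-3.141, -0.001, 1.827]
force: [0.8, -0.9, -0.2]
gripper_width: 0.0002
gripper_force: 0.0
```

```bash
python3 - <<'E'
from h import *
import spk
f=manip.grab_frame("top"); cv2.imwrite("pics/top4.png",f[:,:,::-1]); cv2.imwrite("pics/c4.png",cv2.resize(f[185:320,240:440,::-1],None,fx=4,fy=4,interpolation=cv2.INTER_CUBIC))
print(spk.spokes("pics/top4.png",p)[0])
g=cv2.imread("pics/top0.png").astype(int); h=cv2.imread("pics/top4.png").astype(int)
d=abs(g-h).max(2)>40; print(d[270:312,340:375].sum(), d[200:300,385:500].sum(), d[200:235,255:280].sum())
E
```

```text
-15.669258571915687
90 0 39
```

View pics/c4.png

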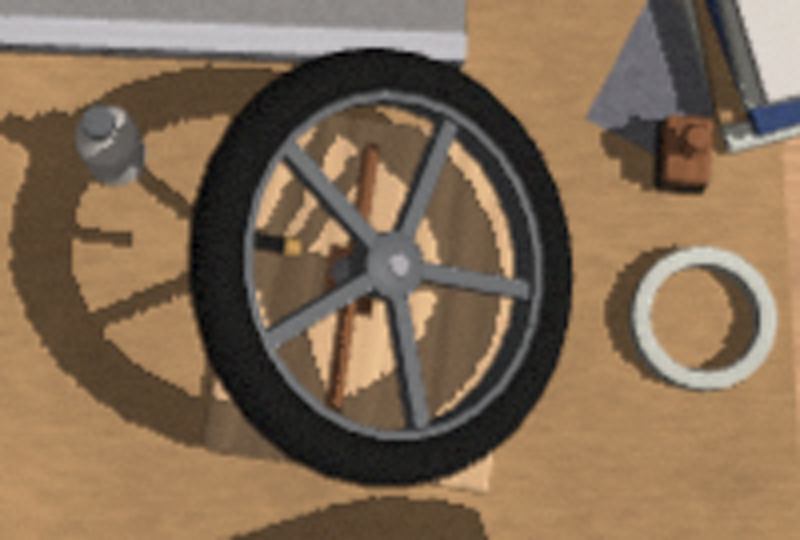

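The valve reads about 92° by the base heading and about 90° by the tyre heading. I'll settle the heading with the grey rim ring before deciding on a correction.

```bash
python3 - <<'E'
from h import *
import spk
# outer tyre edge by radial darkest->bright gradient, and inner grey ring centre, from two pictures
def ring(file,r0,r1,kind):
    f=cv2.imread(file); v=f.max(2).astype(np.float32); out=[]
    A=axes(p[2]); hub=np.array([p[0],p[1],.14])
    for t in np.radians(np.arange(0,360,4)):
        r=np.arange(r0,r1,.0005); m=spk.proj("top",hub+np.c_[r*np.cos(t),r*np.sin(t),0*r+.01]@A.T).astype(np.float32)
        s=cv2.remap(v,m[None,:,0],m[None,:,1],cv2.INTER_LINEAR)[0]
        i=np.argmin(np.gradient(cv2.GaussianBlur(s[None],(9,1),2)[0]))   # bright ring -> black tyre
        if 4<i<len(r)-5 and s[max(i-6,0)]>80: out.append(m[i])
    return np.array(out)
for fn in("pics/top0.png","pics/top3.png","pics/top4.png"):
    R=ring(fn,.100,.122,0)
    def res(q):
        A=axes(q[2]); hub=np.array([q[0],q[1],.14]); X=onplane("top",R,hub,A,.011)
        return (np.hypot(X[:,0],X[:,1])-q[3])*1e3
    s=least_squares(res,[*p,.108],loss='soft_l1'); J=s.jac; sd=np.sqrt(np.diag(np.linalg.inv(J.T@J)))*np.std(s.fun)
    print(len(R),s.x.round(4),np.degrees(s.x[2]),np.degrees(sd[2]),np.std(s.fun))
E
```

```text
90 [ 0.5604 -0.0444  1.4016  0.1094] 80.30825002226182 0.8192714884235156 1.3573591319851444
89 [ 0.5605 -0.0443  1.406   0.1094] 80.55773133664414 0.8273442560779074 1.3662785074639616
89 [ 0.5605 -0.0442  1.4098  0.1094] 80.77771434941204 0.6769664595923479 1.1892708657228463
```

```bash
python3 - <<'E'
from h import *
A=axes(p[2]); hub=np.array([p[0],p[1],.14])
for P,s in(((.4975,-.0217,.1367),184.97),((.4939,-.0359,.1262),200.3)):
    v=np.array(P)-hub; # slide vertically onto the plane
    v[2]-=(v@A[:,2])/A[2,2]; q=v@A; f=np.degrees(np.arctan2(q[1],q[0]))%360; print(f,np.hypot(*q[:2]),s-f)
P,y=target(18); U=P.copy(); U[2]=.31; print(P,y)
rows([(np.array([.4,-.25,.31]),y),(U,y),(P,y)])
rows([target(f) for f in (14,10,7,5,4,3,2,1,0,-1,-2,-3,-4)],pos=P,yaw=y)
E
```

```text
168.6448530204101 0.0677247418636755 16.325146979589903
182.9506674841847 0.06794425095909222 17.34933251581532
[ 0.62810847 -0.0345544   0.13780487] 0.16536293856408268
191 257 0 1.66; 341 533 0 1.66; 341 533 172 1.66; 
0 4 2 0.07; 0 8 5 0.14; -1 11 6 0.19; -1 13 8 0.23; -1 14 8 0.24; -2 15 9 0.26; -2 16 9 0.28; -2 17 10 0.3; -2 18 11 0.31; -3 19 11 0.33; -3 20 12 0.35; -3 21 12 0.37; -4 22 13 0.38;
```

Emit:
servo_tool(deltas="40 54 0 0.2; 78 105 0 0.4; 115 155 0 0.6; 153 206 0 0.75; 191 257 0 0.9; 216 303 0 1.05; 241 349 0 1.2; 266 395 0 1.35; 291 441 0 1.5; 316 487 0 1.66; 341 533 0 1.66; 341 533 0 1.66; 341 533 40 1.66; 341 533 80 1.66; 341 533 115 1.66; 341 533 145 1.66; 341 533 165 1.66; 341 533 172 1.66; 341 533 172 1.66")

```text
t: 22.02
ee_pos: [0.6282, -0.0334, 0.1387]
tcp_rot: [-3.141, -0.0, 0.169]
force: [0.4, 0.8, -0.1]
gripper_width: -0.0001
gripper_force: 0.0
```

Emit:
servo_tool(deltas="0 4 2 0.07; 0 8 5 0.14; -1 11 6 0.19; -1 13 8 0.23; -1 14 8 0.24; -1 14 8 0.24")

```text
t: 22.78
ee_pos: [0.6297, -0.0479, 0.1306]
tcp_rot: [-3.142, -0.0, -0.071]
force: [0.6, -0.6, -0.2]
gripper_width: 0.0
gripper_force: 0.0
```

Emit:
servo_tool(deltas="0 1 0.5 0.015")

```text
t: 22.9
ee_pos: [0.6296, -0.0489, 0.13]
tcp_rot: [-3.141, -0.0, -0.086]
force: [-0.0, -0.2, -0.1]
gripper_width: 0.0002
gripper_force: 0.0
```

Emit:
servo_tool(deltas="0 1 0.5 0.015")

```text
t: 23.02
ee_pos: [0.6295, -0.05, 0.1293]
tcp_rot: [-3.142, -0.0, -0.102]
force: [0.6, -0.3, 0.2]
gripper_width: -0.0
gripper_force: 0.0
```

Emit:
servo_tool(deltas="0 1 0.5 0.015")

```text
t: 23.15
ee_pos: [0.6294, -0.051, 0.1288]
tcp_rot: [-3.141, 0.0, -0.117]
force: [-0.1, 1.1, -0.0]
gripper_width: -0.0003
gripper_force: 0.7
```

Emit:
servo_tool(deltas="0 1 0.5 0.015")

```text
t: 23.28
ee_pos: [0.6293, -0.0519, 0.1284]
tcp_rot: [-3.141, -0.0, -0.132]
force: [-0.6, 1.8, 0.9]
gripper_width: -0.0001
gripper_force: 1.1
```

Emit:
servo_tool(deltas="0 0.8 0.4 0.01; 0 1.6 0.9 0.02; 0 1.6 0.9 0.02")

```text
t: 23.65
ee_pos: [0.629, -0.0536, 0.1273]
tcp_rot: [-3.142, 0.0, -0.151]
force: [0.5, 1.3, 0.2]
gripper_width: 0.0001
gripper_force: 0.6
```

Emit:
servo_tool(deltas="0 -2 -1 0; 0 -5 -2 0; 0 -6 -2 0; 0 -6 -40 0; 0 -6 -90 0; 0 -6 -140 0; 0 -6 -180 0; 0 -6 -182 0")

```text
t: 24.65
ee_pos: [0.6306, -0.0477, 0.3127]
tcp_rot: [3.141, -0.005, -0.151]
force: [-0.1, 0.5, 0.0]
gripper_width: 0.0
gripper_force: 0.0
```

```bash
python3 - <<'E'
from h import *
s=manip.observe(); y=s['tcp_rot'][2]; print(s['ee_pos'],y)
rows([(np.array([.4,-.25,.31]),y),(np.array([.2,-.5,.31]),y)])
E
```

```text
[ 0.63057537 -0.04765281  0.31272031] -0.15109263092006908
-197 235 3 -0.0; -358 512 3 -0.0;
```

Emit:
servo_tool(deltas="-40 47 0 0; -80 94 0 0; -120 141 0 0; -160 188 0 0; -197 235 0 0; -224 281 0 0; -251 327 0 0; -278 373 0 0; -305 420 0 0; -332 466 0 0; -358 512 0 0; -358 512 0 0; -358 512 0 0; -358 512 0 0; -358 512 0 0")

```text
t: 26.52
ee_pos: [0.1996, -0.4993, 0.3096]
tcp_rot: [3.141, -0.0, -0.15]
force: [0.2, 0.2, -0.5]
gripper_width: 0.0
gripper_force: 0.0
```

```bash
python3 - <<'E'
from h import *
import spk
f=manip.grab_frame("top"); cv2.imwrite("pics/top5.png",f[:,:,::-1])
for ps in(1.41,1.422): print(spk.spokes("pics/top5.png",np.array([p[0],p[1],ps]))[0]+108)
print(manip.observe()['ee_pos'])
g=cv2.imread("pics/top0.png").astype(int); h=f[:,:,::-1].astype(int); d=abs(g-h).max(2)>40; print(d[286:312,352:368].sum(), d[200:300,385:500].sum(), d[205:230,258:274].sum())
E
```

```text
90.49400274088465
89.77207607141855
[ 0.19948433 -0.49938665  0.30958362]
6 0 1
```

The valve now reads 90 ± 1°. The stand and the other things look unmoved and the arm is clear, so I'm handing in.

```bash
python3 -c "
from station import manip
print(manip.job_done())"
```

```text
the job is handed in; nothing more can be done
None
```

I turned the wheel with four separate gentle pushes, the last a small push back. The camera puts the valve within about 1° of straight up. Nearby objects and the stand showed no movement in the before-and-after pictures, the arm ended clear of the wheel, and the job was handed in at about 27 s.

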